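# Sort the worktop into tray, caddy and dish

### The job

Sort the food left along the front of the worktop: the two tomatoes go into the wooden tray, one in each half; the spice jar and the mustard jar go upright into the grey caddy, one in each half, whichever way round; and the lemon wedge goes into the middle of the blue dish. Leave everything lying or standing still where it belongs, and do not shift or knock over the red kitchen timer.

Things in the scene. Friction and masses are not known exactly. Their poses are not given: they have to be found in the camera images.
- plain_tomato_center (a point): Centre of the smooth cherry tomato without any green leaves: red, round, 38 mm across and 37 mm high, about 20 g, loose on the worktop. The point is 18 mm above its underside at the start. All five things to be sorted start in a row that runs along the world y axis near the front edge, centres at least 90 mm apart.
- leafy_tomato_center (a point): Centre of the cherry tomato with a green leafy top: red, round, body 36 mm across and 35 mm high (the leaves reach up to 5 mm farther and are only for looks), about 20 g, loose. The point is 17 mm above its underside at the start.
- lemon_wedge_center (a point): Centre of the cut yellow lemon wedge: 50 mm along its x axis, 44 mm along its y axis, 28 mm high, about 26 g, loose; the point is 14 mm above its underside; its z axis points up. Rind on one side; its cut faces slope. It can be gripped low down along its x axis.
- spice_jar_center (a point): Centre of the spice jar: a slim upright cylinder 41 mm in diameter and 105 mm high with a black cap and a dark blue label, about 110 g, loose; the point is half-way up, 52 mm above its foot; its z axis points up (along the jar).
- mustard_jar_center (a point): Centre of the mustard jar: a glass jar of yellow mustard with a white lid, 59 mm in diameter and 103 mm high, about 360 g, loose; the point is half-way up, 51 mm above its foot; its z axis points up (along the jar).
- wooden_tray: Brown wooden tray, fixed: 120 mm (its x) by 145 mm (its y), 35 mm high; walls, floor and divider 5 mm thick. The divider, as high as the walls, runs along x through the middle; the halves are 110 mm (x) by 65 mm (y) inside, centred at y = +35 and -35 mm. Dark handles stick out 15 mm at both y ends, 26 mm up. Origin: centre of its underside; its z axis points up.
- grey_caddy: Grey plastic jar caddy, fixed: 90 mm (its x) by 175 mm (its y), 40 mm high; walls, floor and divider 5 mm thick. The divider, as high as the walls, runs along x through the middle; the halves are 80 by 80 mm inside, centred at y = +42 and -42 mm. Origin: centre of its underside; its z axis points up.
- blue_dish: Shallow round blue ceramic dish, fixed where it stands: 128 mm across the rim, 24 mm high, floor 5 mm thick and about 92 mm across, wall 4 mm. Origin: centre of its underside, on the worktop; its z axis points up.
- timer_center (a point): Centre of the kitchen timer, a bystander that must stay where it is: red dial on a white foot, 60 mm in diameter, 48 mm high, loose, standing behind the left end of the row; the point is half-way up.
Not all that is in view belongs to the job. What is shaped like the part that bears mustard_jar_center but green is not meant.

How it is judged:
At the end, for the whole second after the job is handed in: One tomato on the floor of each half of the wooden tray; one jar standing in each half of the grey caddy, tilted less than 0.15 rad; the lemon wedge in the blue dish, its centre within 35 mm of the middle; all below 0.03 m/s (((x of plain_tomato_center in the frame of wooden_tray between -0.042 and 0.042 m and y of plain_tomato_center in the frame of wooden_tray between 0.015 and 0.056 m and z of plain_tomato_center in the frame of wooden_tray between 0.015 and 0.032 m and x of leafy_tomato_center in the frame of wooden_tray between -0.042 and 0.042 m and y of leafy_tomato_center in the frame of wooden_tray between -0.056 and -0.015 m and z of leafy_tomato_center in the frame of wooden_tray between 0.015 and 0.032 m) or (x of leafy_tomato_center in the frame of wooden_tray between -0.042 and 0.042 m and y of leafy_tomato_center in the frame of wooden_tray between 0.015 and 0.056 m and z of leafy_tomato_center in the frame of wooden_tray between 0.015 and 0.032 m and x of plain_tomato_center in the frame of wooden_tray between -0.042 and 0.042 m and y of plain_tomato_center in the frame of wooden_tray between -0.056 and -0.015 m and z of plain_tomato_center in the frame of wooden_tray between 0.015 and 0.032 m)) and ((x of spice_jar_center in the frame of grey_caddy between -0.026 and 0.026 m and y of spice_jar_center in the frame of grey_caddy between 0.018 and 0.068 m and z of spice_jar_center in the frame of grey_caddy between 0.05 and 0.066 m and x of mustard_jar_center in the frame of grey_caddy between -0.026 and 0.026 m and y of mustard_jar_center in the frame of grey_caddy between -0.068 and -0.018 m and z of mustard_jar_center in the frame of grey_caddy between 0.05 and 0.066 m) or (x of mustard_jar_center in the frame of grey_caddy between -0.026 and 0.026 m and y of mustard_jar_center in the frame of grey_caddy between 0.018 and 0.068 m and z of mustard_jar_center in the frame of grey_caddy between 0.05 and 0.066 m and x of spice_jar_center in the frame of grey_caddy between -0.026 and 0.026 m and y of spice_jar_center in the frame of grey_caddy between -0.068 and -0.018 m and z of spice_jar_center in the frame of grey_caddy between 0.05 and 0.066 m)) and angle between each of spice_jar_center, mustard_jar_center's own z axis and vertical below 0.15 rad and horizontal distance between lemon_wedge_center and blue_dish below 0.035 m and z of lemon_wedge_center in the frame of blue_dish between 0.008 and 0.04 m and linear speed of each of plain_tomato, leafy_tomato, spice_jar, mustard_jar, lemon_wedge below 0.03 m/s); the robot touches nothing.
It fails at once if the kitchen timer shifted by more than 20 mm or tipped (distance of timer_center from where it was at the start of the episode above 0.02 m or angle between timer_center's own z axis and vertical above 0.3 rad).
It also fails if it takes over 128 s, if anything falls off the work surface, if the arm or the gripper's body presses on something with over 40 N, if the wrist force passes 120 N, or if a joint passes its speed limit or range.

### The arm

A 6-joint arm with a two-finger parallel gripper is mounted at the origin on a cart in front of the work surface, level with it; the furniture and walls round the work are solid. World frame = base frame: x ahead of the robot, y to its left, z up, the work surface at z = 0. Lengths are in m, angles in rad, forces in N, time in s.
With the tool pointing down it reaches from about 0.4 to 0.925 m from the base axis. Payload 3.4 kg.
Tool frame: the origin (TCP) lies on the mounting face of the last link; the fingertips stand 173 mm ahead of it and the grasp point (between the pads) lies manip.tcp_to_grasp ahead of it (manip.tcp_to_grasp is the distance from the TCP to the grasp point, in m); z points along the fingers, y is the direction in which the jaws open and shut (so a half turn about z gives the same grasp; the last joint's range is limited). The gripper opens to 85 mm and grips with 20 to 120 N. Pads are 22 mm wide; open, the fingers measure 114 mm over their backs; the gripper's body (76 mm by 85 mm) begins 54 mm behind the grasp point. The pads swing forward as they close: fully open they stand 13 mm farther back than shut.
Start: joints at [-0.073, 0.307, 1.506, -0, 1.328, -0.073], TCP at [0.575, -0, 0.405] pointing down, gripper open.
Joint ranges: [-3.12, 3.12], [-1.05, 2.28], [0.14, 2.33], [-1.42, 4.57], [0.1, 2.73], [-2.68, 2.68]. Speed limits (rad/s): [2.57, 2.57, 3.14, 3.14, 3.14, 3.14].

### API

Orientations are given as a 3x3 rotation matrix whose columns are the frame's x, y, z axes.
In Python, from plant import manip, eyes gives the robot as it stands.
- The arm moves only by the shell command python3 -m jog 'ROWS'. ROWS is JSON, a list that holds one entry, the list of rows, each a list of 5 numbers: the opening, from -1 (shut) to 1 (fully open), so that 0 is half open, then the shift along the tool's x, y, z in m, then the turn about the tool's z in rad. A call has 1 to 12 rows; each row is the pose to reach, as a shift and turn from the pose commanded when the call began, along the tool's axes at that moment; what a row does not reach only later rows make up. A row lasts 1/10 s, in which the tool goes at most 50 mm and 8.59 degrees, less where a joint would pass 70% of its speed; a pose out of reach is approached as far as the arm can. A call with a gripper value outside its range is refused whole. The fingers move at their own pace and stop on an object; the grip force is fixed at half the most. Time passes only in rows, so rows that repeat a pose let the fingers close. It gives the time, the measured TCP pose, the force and the opening at its end, in the units of the state.
- manip.get_state(): the state, without advancing time (a new reading comes with each control period).
- eyes.grab_frame(name): name is "scene" or "side" or "wrist"; returns the picture (420x560x3 uint8, red, green, blue); there is no depth.
- eyes.camera_params(name): a dict with "vfov" (degrees; the focal length in pixels is half the picture's height over the tangent of half this angle, whatever the lens; pixels are square), "cx", "cy" (the principal point, pixels), "pose" (4x4, takes a point from camera to world coordinates). Camera axes: x right, y down, z forward; pixel columns grow to the right and rows downward; lengths in m; the calibration is good to about 2 mm. A picture is of the moment at which its call begins: read the wrist's pose just before it. camera_params takes no time and is no camera call; for the wrist camera it gives the pose at the moment of the call.
- manip.finish_job(): hands the job in, once; it reports no verdict.
The state is a dict: "t": time; "q": joint angles; "dq": joint speeds; "tau": joint torques, N m; "tcp_pos": TCP position; "tool_rot": TCP orientation; "ft_force": force on the tool from outside, world axes, zero at the start; "moment": the same for the moment, N m; "finger_gap": finger opening in m.
Only numpy, scipy, OpenCV 4.12 (cv2) and the standard library are available. Lean on these libraries where they do the work, as an engineer would, in place of code of your own. Each camera call takes 0.05 s, during which the arm holds its last target.

## Working session

There is one attempt and no reset: what is moved stays moved. The work goes in short steps, Python scripts to look and compute and a shell command to move; the robot and the scene stay as the last step left them, time stands still between calls to the robot, and variables do not carry over. Pictures are saved under pics/ and viewed, and the job is handed in when it is done.

```bash
ls; mkdir -p pics; python3 - <<'E'
from plant import manip, eyes
import cv2
print(manip.get_state(), manip.tcp_to_grasp)
for n in ["scene","side","wrist"]:
    print(n, eyes.camera_params(n))
for n in ["scene","side","wrist"]:
    cv2.imwrite(f"pics/{n}0.png", eyes.grab_frame(n)[:,:,::-1])
E
```

```text
pics
{'t': 0.0, 'q': array([-7.35012716e-02,  3.07540818e-01,  1.50767772e+00, -8.21403757e-10,
        1.32840068e+00, -7.35129732e-02]), 'dq': array([-0.00043597,  0.00097647, -0.00162835, -0.00096575,  0.00115672,
        0.00107832]), 'tau': array([-2.40806599e-03, -4.57556927e+01, -2.51919490e+01, -3.95127336e-04,
        1.32516641e-02, -2.41733758e-06]), 'tcp_pos': array([5.74648073e-01, 6.58057580e-07, 4.03797487e-01]), 'tool_rot': array([[-1.15514345e-05,  9.99997958e-01, -2.02108893e-03],
       [ 9.99999989e-01,  1.18522368e-05,  1.48819901e-04],
       [ 1.48843552e-04, -2.02108718e-03, -9.99997947e-01]]), 'ft_force': array([ 1.06046774, -0.09125208, -0.21469186]), 'moment': array([ 0.02780362, -0.02976147,  0.01225717]), 'finger_gap': 0.08537605708363578} 0.1547
scene {'vfov': 44.96763214958921, 'cx': 283.5374470050498, 'cy': 213.50540899812842, 'pose': array([[ 0.79326445, -0.28180033,  0.53974076, -0.25343657],
       [-0.60876204, -0.38431334,  0.69405478, -0.95873203],
       [ 0.01184471, -0.87914267, -0.47641145,  0.75582744],
       [ 0.        ,  0.        ,  0.        ,  1.        ]])}
side {'vfov': 47.25267328087309, 'cx': 270.54247661498164, 'cy': 213.04626279864328, 'pose': array([[ 0.93068238, -0.16355268,  0.32723207,  0.17351645],
       [-0.36519844, -0.46783397,  0.80483631, -0.87651468],
       [ 0.02145714, -0.86855161, -0.49513401,  0.62537714],
       [ 0.        ,  0.        ,  0.        ,  1.        ]])}
wrist {'vfov': 61.476797741349436, 'cx': 273.61459157940396, 'cy': 212.0446139277482, 'pose': array([[ 0.99999582,  0.00205393, -0.00203532,  0.57480177],
       [ 0.00142241, -0.96224477, -0.27218187,  0.06799816],
       [-0.00251751,  0.27217784, -0.96224367,  0.37260948],
       [ 0.        ,  0.        ,  0.        ,  1.        ]])}
```

View pics/scene0.png

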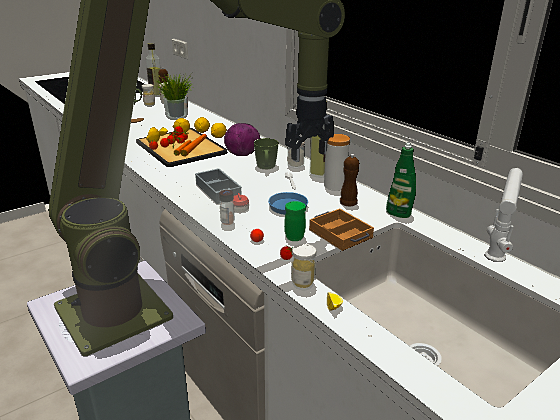

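View pics/side0.png

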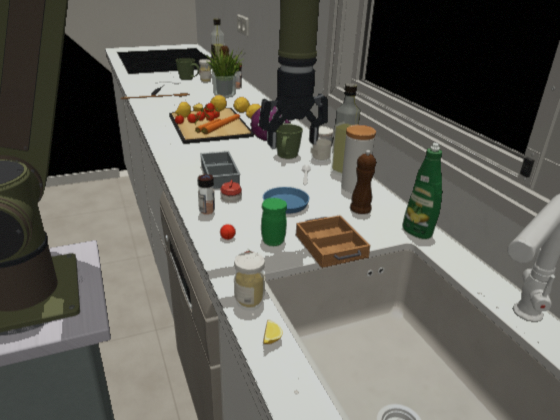

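View pics/wrist0.png

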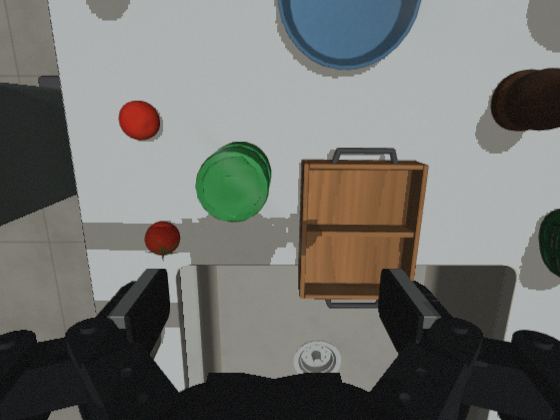

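```bash
cat > h.py <<'E'
import numpy as np, cv2
from plant import manip, eyes
def ray(cam,u,v,P=None):
    P=P or eyes.camera_params(cam); T=P["pose"]; f=210/np.tan(np.radians(P["vfov"])/2)
    d=T[:3,:3]@np.array([(u-P["cx"])/f,(v-P["cy"])/f,1]); return T[:3,3],d
def at(cam,u,v,z,P=None):
    o,d=ray(cam,u,v,P); return (o+d*(z-o[2])/d[2]).round(4)
def proj(cam,p,P=None):
    P=P or eyes.camera_params(cam); T=P["pose"]; f=210/np.tan(np.radians(P["vfov"])/2)
    c=T[:3,:3].T@(np.array(p)-T[:3,3]); return np.array([P["cx"]+f*c[0]/c[2],P["cy"]+f*c[1]/c[2]]).round(1)
def tri(obs):
    A=np.zeros((3,3));b=np.zeros(3)
    for cam,u,v in obs:
        o,d=ray(cam,u,v); d=d/np.linalg.norm(d); M=np.eye(3)-np.outer(d,d); A+=M;b+=M@o
    return np.linalg.solve(A,b).round(4)
def snap(cam,name,crop=None,s=4):
    im=eyes.grab_frame(cam); cv2.imwrite(f"pics/{name}_full.png",im[:,:,::-1])
    cropf(name+"_full",name,crop,s) if crop else None
def cropf(src,name,crop,s):
    im=cv2.imread(f"pics/{src}.png"); x0,y0,x1,y1=crop; c=im[y0:y1,x0:x1]
    c=cv2.resize(c,None,fx=s,fy=s,interpolation=cv2.INTER_CUBIC)
    for x in range((x0+19)//20*20,x1,20): cv2.line(c,((x-x0)*s,0),((x-x0)*s,6),(255,0,255),1); cv2.putText(c,str(x),((x-x0)*s,16),0,.35,(255,0,255),1)
    for y in range((y0+19)//20*20,y1,20): cv2.line(c,(0,(y-y0)*s),(6,(y-y0)*s),(255,0,255),1); cv2.putText(c,str(y),(8,(y-y0)*s+4),0,.35,(255,0,255),1)
    cv2.imwrite(f"pics/{name}.png",c)
E
python3 - <<'E'
from h import *
cropf("scene0","sc1",(190,160,380,310),4)
cropf("side0","sd1",(180,140,380,290),4)
cropf("side0","sd2",(190,220,330,360),4)
E
```

```text
(no output)
```

View pics/sc1.png

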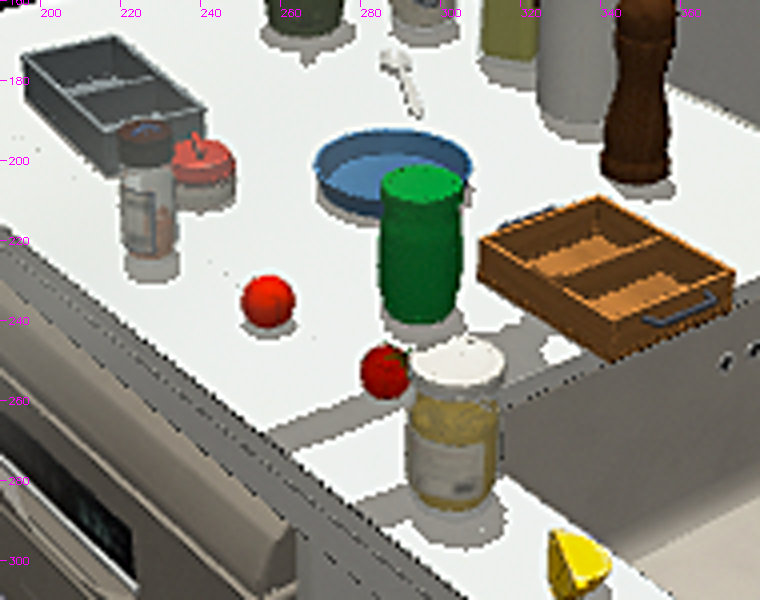

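View pics/sd1.png

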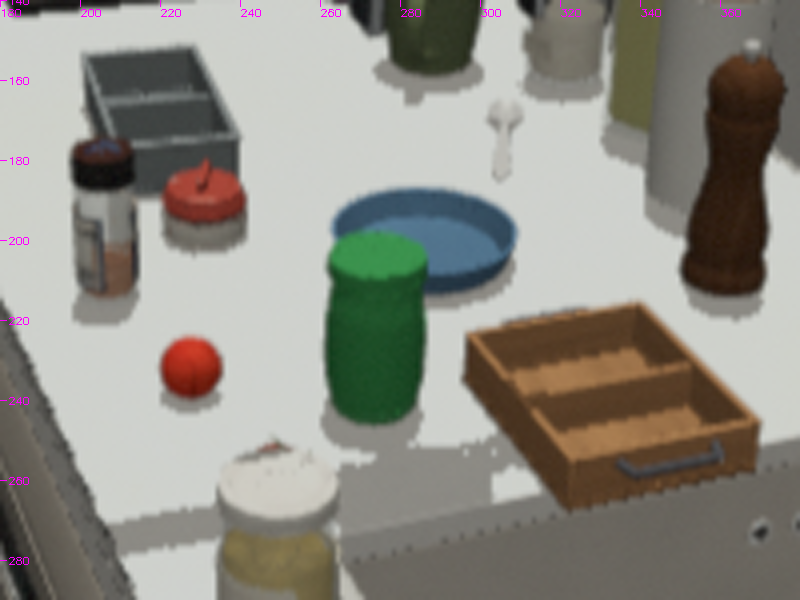

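View pics/sd2.png

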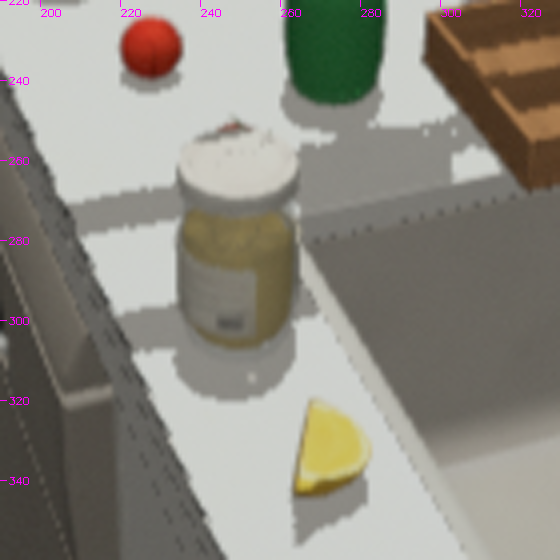

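```bash
python3 - <<'E'
from h import *
print("plain",at("scene",256.5,235,.018),at("side",227.5,232,.018),at("wrist",139.5,120,.018),tri([("scene",256.5,235),("side",227.5,232)]))
print("leafy",at("scene",286,253,.017),at("wrist",162,238,.017))
print("spice top",at("scene",227,192,.105),at("side",206,177.5,.105))
print("must top",at("scene",304.5,249.5,.103),at("side",248,261,.103), tri([("scene",304.5,249.5),("side",248,261)]))
print("wedge",at("scene",334,301,.012),at("side",270,332,.012))
print("caddy scene",[at("scene",*p,.04) for p in [(195.5,174),(219,169),(241,187)]])
print("caddy side",[at("side",*p,.04) for p in [(200.7,153),(228.7,151.7),(239.5,174)]])
print("tray scene",[at("scene",*p,.035) for p in [(309.5,220),(340,209),(373.7,228),(343.7,240.5)]])
print("tray side",[at("side",*p,.035) for p in [(296.7,225),(340,216),(369.5,246.7),(322.5,255.5)]])
print("tray wrist",[at("wrist",*p,.035) for p in [(303,162),(426,165),(413,300),(300,297)]])
print("dish",at("side",286,198.5,.024),at("scene",288,203,.024))
print("timer",at("side",231,187.5,.04),at("scene",241,199,.04))
print("green",at("side",274,203.5,.103),at("scene",295.5,206,.103))
E
```

```text
plain [0.4431 0.0602 0.018 ] [0.4448 0.0598 0.018 ] [0.4437 0.0604 0.018 ] [0.4462 0.0647 0.0148]
leafy [ 0.454 -0.062  0.017] [ 0.4549 -0.0618  0.017 ]
spice top [0.4311 0.1911 0.105 ] [0.4305 0.1896 0.105 ]
must top [ 0.4167 -0.1806  0.103 ] [ 0.413  -0.1818  0.103 ] [ 0.411  -0.1874  0.1079]
wedge [ 0.423  -0.2856  0.012 ] [ 0.4202 -0.2813  0.012 ]
caddy scene [array([0.4869, 0.4896, 0.04  ]), array([0.5745, 0.4793, 0.04  ]), array([0.5561, 0.3107, 0.04  ])]
caddy side [array([0.4925, 0.5004, 0.04  ]), array([0.5784, 0.4829, 0.04  ]), array([0.5589, 0.3145, 0.04  ])]
tray scene [array([0.6001, 0.0151, 0.035 ]), array([0.7192, 0.0127, 0.035 ]), array([ 0.7174, -0.129 ,  0.035 ]), array([ 0.6014, -0.1279,  0.035 ])]
tray side [array([0.6016, 0.0089, 0.035 ]), array([0.7206, 0.0127, 0.035 ]), array([ 0.7168, -0.1308,  0.035 ]), array([ 0.6021, -0.1262,  0.035 ])]
tray wrist [array([0.6024, 0.0222, 0.035 ]), array([0.7201, 0.0195, 0.035 ]), array([ 0.7234, -0.1249,  0.035 ]), array([ 0.6026, -0.1217,  0.035 ])]
dish [0.6388 0.1605 0.024 ] [0.6293 0.1542 0.024 ]
timer [0.5103 0.2403 0.04  ] [0.5083 0.2379 0.04  ]
green [0.5422 0.0109 0.103 ] [0.5396 0.0074 0.103 ]
```

```bash
python3 -m jog '[[[1,0.06,-0.13,0.1,0],[1,0.06,-0.13,0.1,0],[1,0.06,-0.13,0.1,0],[1,0.06,-0.13,0.1,0],[1,0.06,-0.13,0.15,0],[1,0.06,-0.13,0.19,0],[1,0.06,-0.13,0.21,0],[1,0.06,-0.13,0.22,0],[1,0.06,-0.13,0.228,0],[1,0.06,-0.13,0.228,0],[1,0.06,-0.13,0.228,0]]]'; python3 -c "
from h import *
snap('side','a1')"
```

```text
t: 1.25
tcp_pos: [0.4456, 0.06, 0.1774]
tool_rot: [[0.0, 1.0, 0.002], [1.0, -0.0, 0.0], [0.0, 0.002, -1.0]]
ft_force: [0.1, -0.1, -0.4]
finger_gap: 0.0852
```

View pics/a1_full.png

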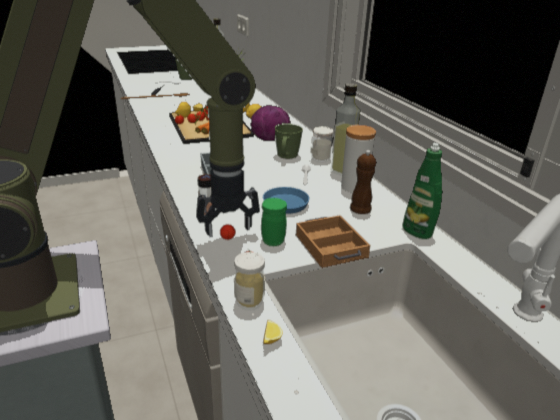

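```bash
python3 -m jog '[[[-0.3,0,0,0,0],[-0.6,0,0,0,0],[-1,0,0,0,0],[-1,0,0,0,0],[-1,0,0,0,0],[-1,0,0,0,0],[-1,0,0,0,0],[-1,0,0,0,0],[-1,0,0,-0.03,0],[-1,0,0,-0.08,0],[-1,0,0,-0.12,0],[-1,0,0,-0.12,0]]]'; python3 -c "
from h import *
snap('side','a2',(170,150,330,270))"
```

```text
t: 2.5
tcp_pos: [0.4472, 0.0601, 0.3018]
tool_rot: [[-0.0, 1.0, 0.011], [1.0, 0.0, 0.0], [0.0, 0.011, -1.0]]
ft_force: [0.2, 0.2, -0.5]
finger_gap: 0.0342
```

View pics/a2.png

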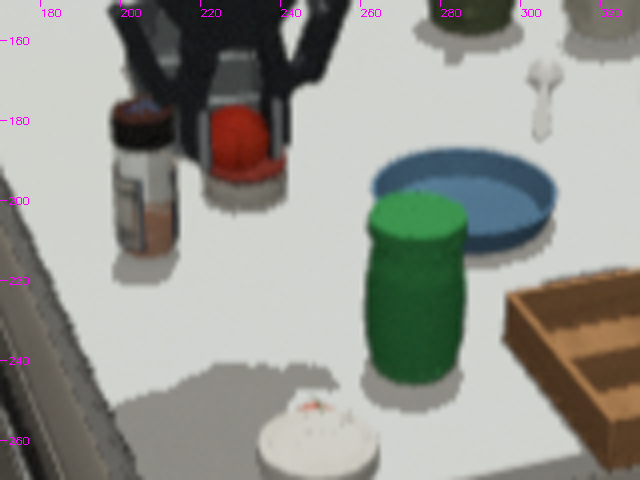

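```bash
python3 -m jog '[[[-1,0,0.02,-0.04,0],[-1,-0.03,0.07,-0.04,0],[-1,-0.05,0.12,-0.04,0],[-1,-0.065,0.17,-0.04,0],[-1,-0.081,0.215,-0.04,0],[-1,-0.081,0.215,-0.02,0],[-1,-0.081,0.215,0.03,0],[-1,-0.081,0.215,0.07,0],[-1,-0.081,0.215,0.105,0],[-1,-0.081,0.215,0.105,0],[-1,-0.081,0.215,0.105,0]]]'; python3 -c "
from h import *
snap('side','a3',(230,150,390,270))"
```

```text
t: 3.65
tcp_pos: [0.6593, -0.021, 0.1902]
tool_rot: [[0.0, 1.0, -0.004], [1.0, -0.0, 0.0], [0.0, -0.004, -1.0]]
ft_force: [0.3, 0.4, 0.4]
finger_gap: 0.0342
```

View pics/a3.png

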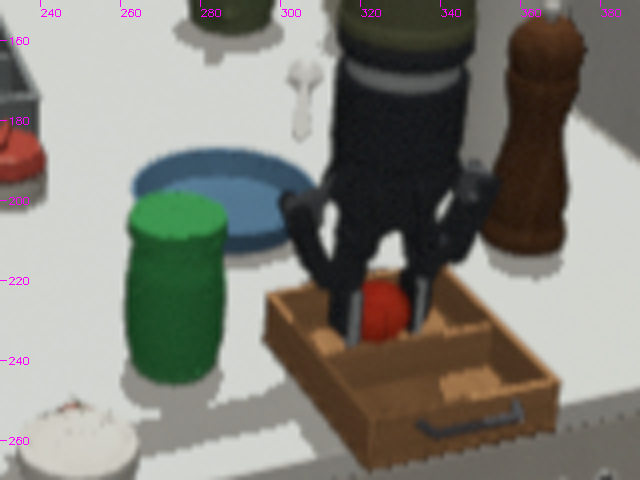

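```bash
python3 -m jog '[[[0,0,0,0,0],[0.2,0,0,0,0],[0.2,0,0,0,0],[0.2,0,0,0,0],[0.2,0,0,-0.03,0],[0.3,0,0,-0.08,0],[1,0,0,-0.11,0],[1,-0.02,-0.05,-0.12,0],[1,-0.03,-0.1,-0.12,0],[1,-0.041,-0.15,-0.12,0],[1,-0.041,-0.205,-0.12,0],[1,-0.041,-0.205,-0.12,0]]]'; python3 -c "
from h import *
snap('wrist','a4');snap('side','a4s')
print(manip.get_state()['tcp_pos'])"
```

```text
t: 4.9
tcp_pos: [0.4482, -0.0614, 0.3112]
tool_rot: [[0.001, 1.0, -0.007], [1.0, -0.001, 0.001], [0.001, -0.007, -1.0]]
ft_force: [-0.5, 0.5, 0.1]
finger_gap: 0.0854
[ 0.45253368 -0.06182125  0.31213789]
```

View pics/a4_full.png

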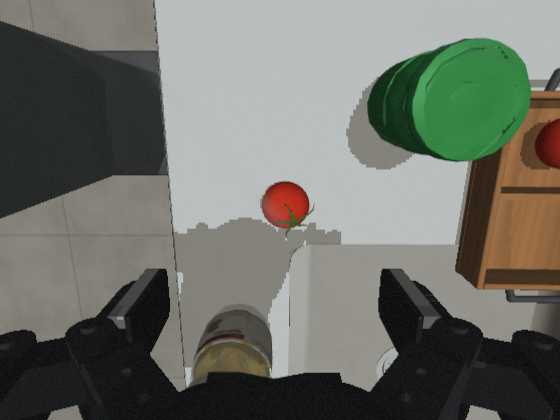

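View pics/a4s_full.png

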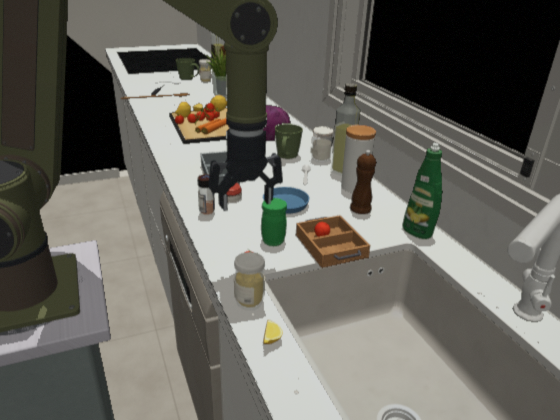

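```bash
python3 -c "
from h import *
print(at('wrist',286,204,.017),manip.get_state()['tcp_pos'],manip.get_state()['tool_rot'])"
```

```text
[ 0.462 -0.062  0.017] [ 0.45253368 -0.06182125  0.31213789] [[ 9.12542460e-04  9.99999304e-01 -7.48180347e-04]
 [ 9.99999560e-01 -9.12380174e-04  2.17221152e-04]
 [ 2.16538376e-04 -7.48378241e-04 -9.99999697e-01]]
```

```bash
python3 -m jog '[[[1,0,0.003,0.05,0],[1,0,0.003,0.095,0],[1,0,0.003,0.12,0],[1,0,0.003,0.134,0],[1,0,0.003,0.134,0],[0,0,0.003,0.134,0],[-1,0,0.003,0.134,0],[-1,0,0.003,0.134,0],[-1,0,0.003,0.134,0],[-1,0,0.003,0.134,0],[-1,0,0.003,0.134,0],[-1,0,0.003,0.134,0]]]'; python3 -m jog '[[[-1,0,0,-0.03,0],[-1,0,0,-0.08,0],[-1,0,0,-0.12,0],[-1,0,0,-0.12,0]]]'; python3 -c "
from h import *
snap('side','a5',(170,150,330,270))"
```

```text
t: 6.2
tcp_pos: [0.4585, -0.0621, 0.1786]
tool_rot: [[0.0, 1.0, 0.002], [1.0, -0.0, -0.0], [-0.0, 0.002, -1.0]]
ft_force: [-0.7, -0.2, 6.9]
finger_gap: 0.0325
t: 6.6
tcp_pos: [0.4601, -0.0625, 0.303]
tool_rot: [[0.0, 1.0, 0.011], [1.0, -0.0, -0.003], [-0.003, 0.011, -1.0]]
ft_force: [1.3, -0.6, -0.6]
finger_gap: 0.0327
```

View pics/a5.png

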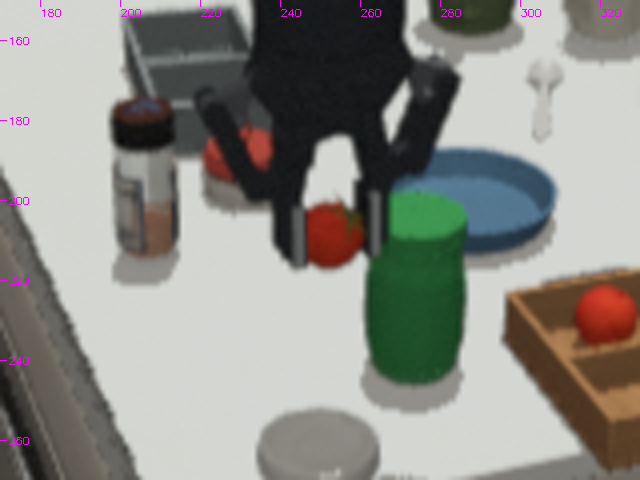

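```bash
python3 -m jog '[[[-1,-0.02,0.05,-0.03,0],[-1,-0.029,0.1,-0.03,0],[-1,-0.029,0.15,-0.03,0],[-1,-0.029,0.2,-0.03,0],[-1,-0.029,0.2,-0.01,0],[-1,-0.029,0.2,0.04,0],[-1,-0.029,0.2,0.08,0],[-1,-0.029,0.2,0.103,0],[-1,-0.029,0.2,0.107,0],[-1,-0.029,0.2,0.107,0],[-1,-0.029,0.2,0.107,0]]]'; python3 -c "
from h import *
snap('side','a6',(230,150,390,270))"
```

```text
t: 7.75
tcp_pos: [0.6586, -0.0912, 0.1916]
tool_rot: [[0.0, 1.0, 0.002], [1.0, -0.0, -0.0], [-0.0, 0.002, -1.0]]
ft_force: [0.4, 0.0, 0.5]
finger_gap: 0.0326
```

View pics/a6.png

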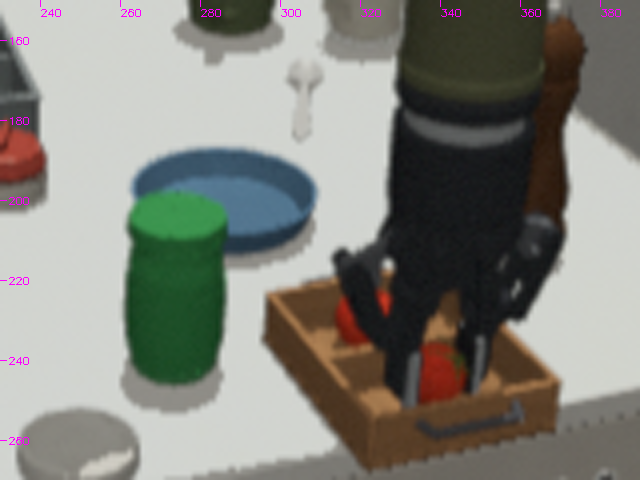

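```bash
python3 -m jog '[[[0,0,0,0,0],[0.2,0,0,0,0],[0.2,0,0,0,0],[0.2,0,0,0,0],[0.2,0,0,-0.03,0],[0.3,0,0,-0.08,0],[1,-0.03,-0.03,-0.11,0],[1,-0.06,-0.07,-0.11,0],[1,-0.1,-0.11,-0.11,0],[1,-0.14,-0.15,-0.11,0],[1,-0.17,-0.19,-0.11,0],[1,-0.192,-0.237,-0.11,0]]]'; python3 -m jog '[[[1,0,0,0,0],[1,0,0,0,0],[1,0,0,0,0]]]';python3 -c "
from h import *
P=eyes.camera_params('wrist');print(P, manip.get_state()['tcp_pos'])
snap('wrist','a7');snap('side','a7s')"
```

```text
t: 9.0
tcp_pos: [0.4343, -0.2772, 0.3012]
tool_rot: [[-0.0, 1.0, 0.002], [1.0, 0.0, -0.002], [-0.002, 0.002, -1.0]]
ft_force: [0.1, -1.4, -0.6]
finger_gap: 0.0855
t: 9.3
tcp_pos: [0.4362, -0.2753, 0.3011]
tool_rot: [[-0.0, 1.0, 0.002], [1.0, 0.0, -0.0], [-0.0, 0.002, -1.0]]
ft_force: [0.1, 0.0, 0.3]
finger_gap: 0.0854
{'vfov': 61.476797741349436, 'cx': 273.61459157940396, 'cy': 212.0446139277482, 'pose': array([[ 0.99999833,  0.00113478,  0.00143436,  0.43642195],
       [ 0.001483  , -0.96207735, -0.27277273, -0.207375  ],
       [ 0.00107043,  0.27277441, -0.96207743,  0.26985332],
       [ 0.        ,  0.        ,  0.        ,  1.        ]])} [ 0.43616829 -0.27534659  0.30107268]
```

View pics/a7_full.png

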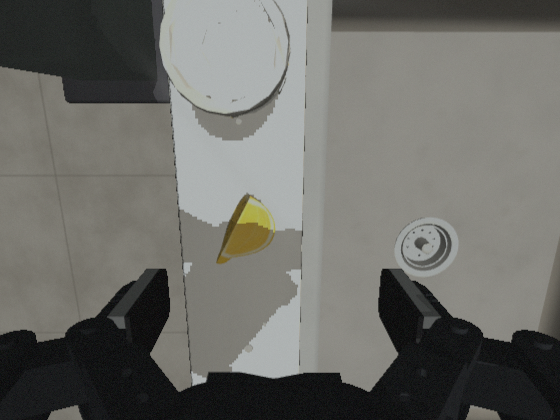

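View pics/a7s_full.png

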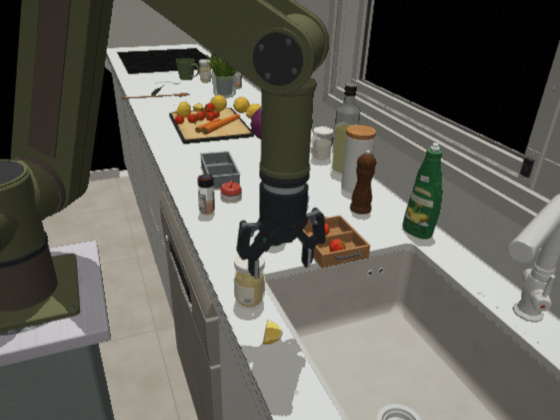

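```bash
python3 -c "
from h import *
cropf('a7_full','a7c',(180,160,320,290),5)
for p in [(248,195),(220,263),(274,230)]:
  for z in (0,.028): print(p,z,at('wrist',*p,z))
"
```

```text
(248, 195) 0 [ 0.417  -0.2695  0.    ]
(248, 195) 0.028 [ 0.4191 -0.263   0.028 ]
(220, 263) 0 [ 0.3929 -0.3273  0.    ]
(220, 263) 0.028 [ 0.3974 -0.3148  0.028 ]
(274, 230) 0 [ 0.4375 -0.2984  0.    ]
(274, 230) 0.028 [ 0.4374 -0.2889  0.028 ]
```

View pics/a7c.png

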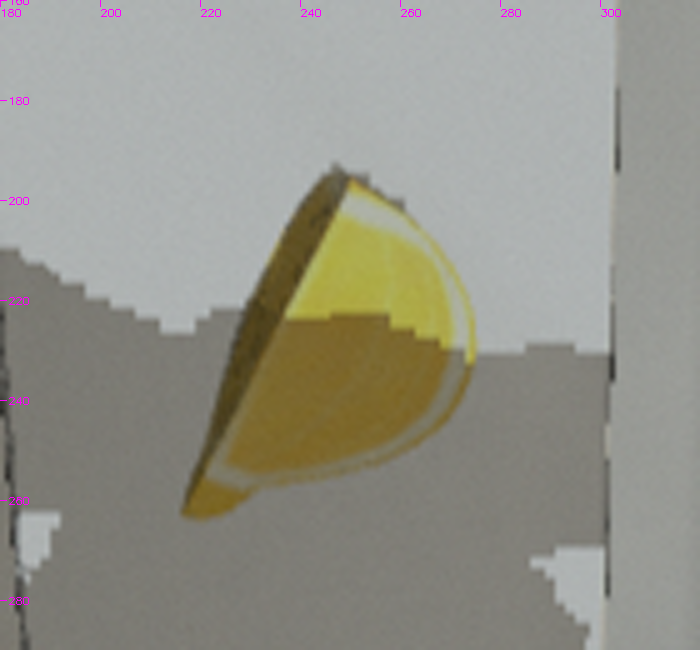

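```bash
python3 -c "
from h import *
cropf('scene0','b1',(315,280,360,320),8);cropf('side0','b2',(250,310,295,355),8)
a=cv2.imread('pics/b1.png');b=cv2.imread('pics/b2.png');h=min(a.shape[0],b.shape[0])
cv2.imwrite('pics/b3.png',np.hstack([a[:h],b[:h]]))
"
```

```text
(no output)
```

View pics/b3.png

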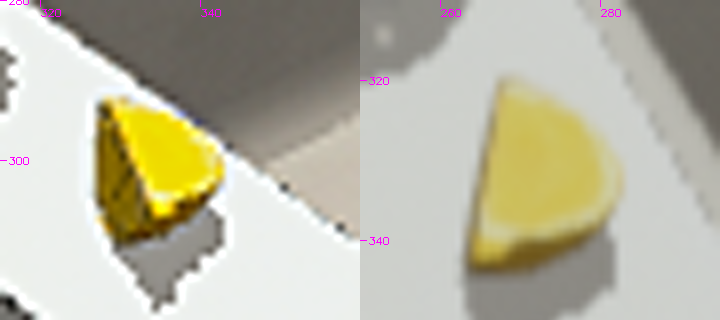

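```bash
python3 -c "
from h import *
A=[('wrist',248,196),('side',268,320.5),('scene',328.5,292.5)]
B=[('wrist',221,255),('side',265.2,339),('scene',333,307)]
for O in (A,B):
  p=tri(O);print(p,[(c,proj(c,p)-np.array([u,v])) for c,u,v in O])
  print([at(*o,.026) for o in O])
print('low', at('wrist',217,262,0.003),at('side',264.5,343,.003),at('scene',330,310.5,.003))
print('right', at('wrist',274,230,.01),at('side',282.5,332,.01),at('scene',343,301,.01))
"
```

```text
[ 0.4209 -0.2656  0.0255] [('wrist', array([2.9, 1.8])), ('side', array([-0.6,  0.1])), ('scene', array([-0.6,  0. ]))]
[array([ 0.4189, -0.2642,  0.026 ]), array([ 0.4218, -0.2664,  0.026 ]), array([ 0.4215, -0.267 ,  0.026 ])]
[ 0.3984 -0.3093  0.0247] [('wrist', array([ 0.7, -0.6])), ('side', array([-0.9,  1.4])), ('scene', array([ 0.4, -1.1]))]
[array([ 0.3981, -0.3092,  0.026 ]), array([ 0.4006, -0.3079,  0.026 ]), array([ 0.3938, -0.3129,  0.026 ])]
low [ 0.391  -0.3251  0.003 ] [ 0.4046 -0.2948  0.003 ] [ 0.4001 -0.2978  0.003 ]
right [ 0.4374 -0.295   0.01  ] [ 0.4422 -0.2871  0.01  ] [ 0.4418 -0.2964  0.01  ]
```

```bash
python3 -m jog '[[[1,-0.01,-0.026,0.05,0],[1,-0.01,-0.026,0.07,0],[1,-0.01,-0.026,0.07,0],[1,-0.01,-0.026,0.07,0],[1,-0.01,-0.026,0.07,0]]]';python3 -c "
from h import *
P=eyes.camera_params('wrist');print(P['pose'], manip.get_state()['tcp_pos'])
snap('wrist','a8',(150,150,350,300),4)"
```

```text
t: 9.9
tcp_pos: [0.411, -0.2857, 0.2319]
tool_rot: [[-0.001, 1.0, 0.002], [1.0, 0.001, -0.002], [-0.002, 0.002, -1.0]]
ft_force: [-0.3, -0.7, 0.2]
finger_gap: 0.0851
[[ 0.99999429  0.00208372  0.00266066  0.41113693]
 [ 0.00273321 -0.96169759 -0.27409903 -0.21774128]
 [ 0.0019876   0.27410474 -0.96169779  0.20059864]
 [ 0.          0.          0.          1.        ]] [ 0.41095225 -0.28567623  0.23190889]
```

View pics/a8_full.png

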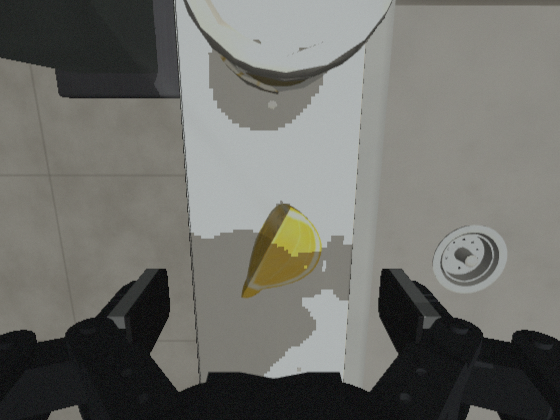

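View pics/a8.png

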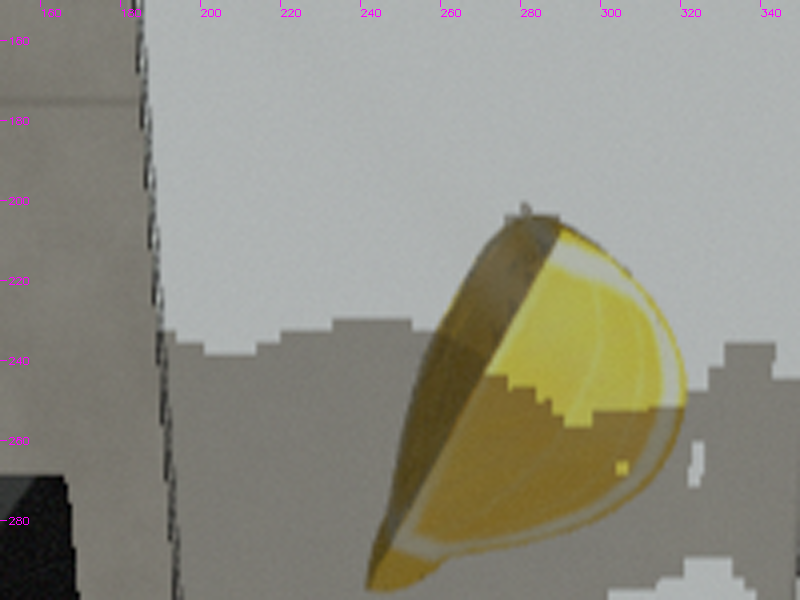

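```bash
python3 -c "
from h import *
T=eyes.camera_params('wrist');print(T['pose'][:3,3])
q=dict(rA=(288,207,.026),rB=(247,288,.026),L1=(256,240,.002),L2=(248,265,.002),tip=(242,297,.01),top=(281,203,.01),R=(321,245,.01),Rb=(300,278,.01),Rt=(308,219,.01))
r=None
P={k:at('wrist',*v) for k,v in q.items()}
a,b=P['rA'],P['rB'];u=(a-b)[:2];print('len',np.linalg.norm(u));u/=np.linalg.norm(u);n=np.array([u[1],-u[0]]);m=(a+b)[:2]/2
print('mid',m,'ang',np.degrees(np.arctan2(u[1],u[0])))
for k,p in P.items(): print(k,p,'along',((p[:2]-m)@u).round(4),'norm',((p[:2]-m)@n).round(4))
"
```

```text
[ 0.41104247 -0.21781168  0.2007728 ]
len 0.050904223793315995
mid [ 0.408 -0.288] ang 64.64311656808022
rA [ 0.4189 -0.265   0.026 ] along 0.0255 norm -0.0
rB [ 0.3971 -0.311   0.026 ] along -0.0255 norm -0.0
L1 [ 0.4011 -0.292   0.002 ] along -0.0066 norm -0.0045
L2 [ 0.3961 -0.3082  0.002 ] along -0.0234 norm -0.0021
tip [ 0.3927 -0.3256  0.01  ] along -0.0405 norm 0.0023
top [ 0.4157 -0.267   0.01  ] along 0.0223 norm -0.002
R [ 0.439 -0.292  0.01 ] along 0.0097 norm 0.0297
Rb [ 0.4274 -0.3129  0.01  ] along -0.0142 norm 0.0282
Rt [ 0.4311 -0.2763  0.01  ] along 0.0205 norm 0.0159
```

```bash
python3 -c "
from h import *
for O in ([('wrist',321,245),('side',282.5,331.5),('scene',343,300.5)],[('wrist',321,245),('side',282.5,331.5)],[('wrist',242,297),('side',264.5,343),('scene',329.5,310.5)],[('wrist',242,297),('side',264.5,343)],[('wrist',288,207),('side',268,320.5),('scene',328.5,292.5)],[('wrist',247,288),('side',265.2,339),('scene',333,307)]):
  p=tri(O);print(p,[(c,proj(c,p)-np.array([u,v])) for c,u,v in O])
"
```

```text
[ 0.4406 -0.2925  0.0124] [('wrist', array([3.3, 2.4])), ('side', array([0.4, 1.7])), ('scene', array([-1.5, -1. ]))]
[ 0.4394 -0.2905  0.0147] [('wrist', array([1.8, 0.6])), ('side', array([-0.6,  0.2]))]
[ 0.3919 -0.3146  0.0225] [('wrist', array([-3.7, -6.2])), ('side', array([-2.7,  1.4])), ('scene', array([ 3.3, -1.6]))]
[ 0.3951 -0.3165  0.0265] [('wrist', array([1.5, 0.4])), ('side', array([-0.5,  0. ]))]
[ 0.4208 -0.2661  0.0257] [('wrist', array([3.6, 2. ])), ('side', array([-0.6,  0.2])), ('scene', array([-0.5,  0. ]))]
[ 0.3976 -0.3105  0.0259] [('wrist', array([ 0.9, -0.9])), ('side', array([-1.1,  1.5])), ('scene', array([ 0.5, -1.2]))]
```

```bash
python3 -m jog '[[[0.6,-0.009,0.0075,0,0.15],[0.6,-0.009,0.0075,0,0.3],[0.6,-0.009,0.0075,0,0.44],[0.6,-0.009,0.0075,0.025,0.44],[0.6,-0.009,0.0075,0.045,0.44],[0.6,-0.009,0.0075,0.053,0.44],[0.6,-0.009,0.0075,0.053,0.44],[0.6,-0.009,0.0075,0.053,0.44]]]';python3 -c "
from h import *
print(manip.get_state()['tcp_pos'])
snap('wrist','a9');snap('side','a9s',(190,220,330,360),4)"
```

```text
t: 10.75
tcp_pos: [0.4174, -0.2947, 0.1785]
tool_rot: [[0.426, 0.905, 0.001], [0.905, -0.426, -0.001], [-0.0, 0.002, -1.0]]
ft_force: [1.0, 0.0, -0.5]
finger_gap: 0.0684
[ 0.41739396 -0.29470554  0.17854777]
```

View pics/a9_full.png

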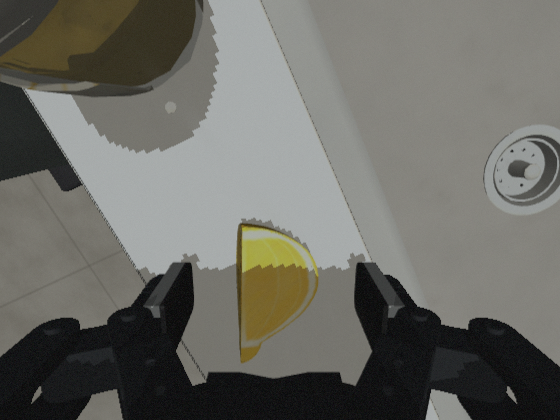

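View pics/a9s.png

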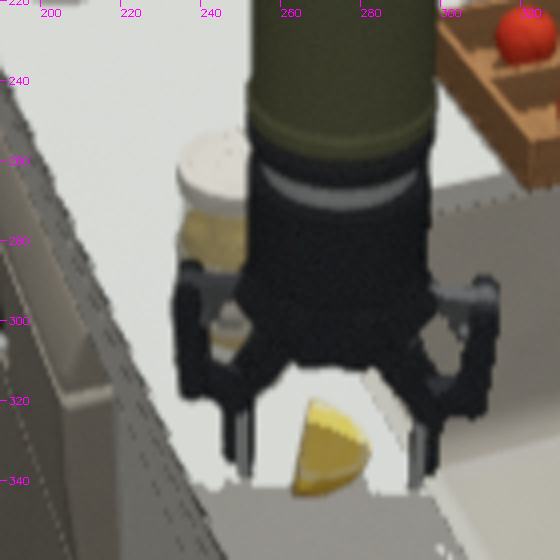

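```bash
python3 -m jog '[[[0.2,0,0,0,0],[0,0,0,0,0],[-0.3,0,0,0,0],[-1,0,0,0,0],[-1,0,0,0,0],[-1,0,0,0,0],[-1,0,0,0,0],[-1,0,0,0,0]]]';python3 -c "
from h import *
snap('wrist','a10');snap('side','a10s',(190,220,330,360),4)"
```

```text
t: 11.65
tcp_pos: [0.4167, -0.2944, 0.1786]
tool_rot: [[0.426, 0.905, 0.0], [0.905, -0.426, -0.0], [-0.0, 0.0, -1.0]]
ft_force: [-1.6, 1.1, 7.9]
finger_gap: 0.0299
```

View pics/a10_full.png

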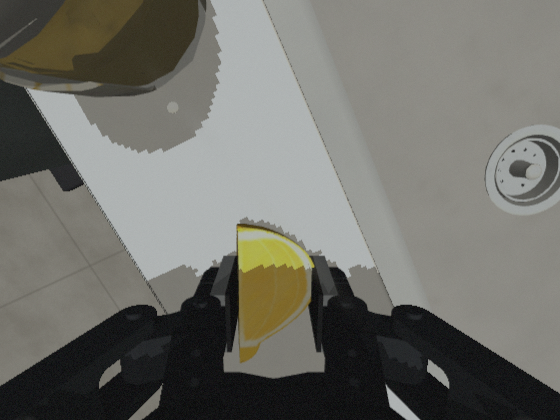

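View pics/a10s.png

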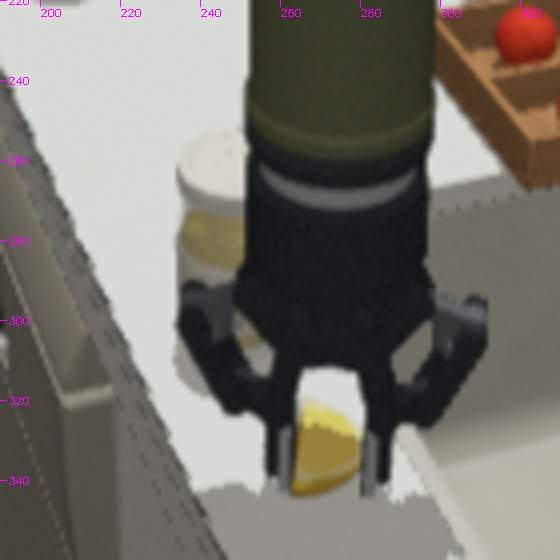

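```bash
python3 -m jog '[[[-1,0,0,-0.01,0],[-1,0,0,-0.02,0],[-1,0,0,-0.04,0],[-1,0,0,-0.07,0],[-1,0,0,-0.07,0]]]';python3 -c "
from h import *
snap('wrist','a11');snap('side','a11s',(190,200,330,340),4)"
```

```text
t: 12.25
tcp_pos: [0.4182, -0.2955, 0.2516]
tool_rot: [[0.426, 0.905, 0.006], [0.905, -0.426, -0.005], [-0.002, 0.008, -1.0]]
ft_force: [1.7, -0.8, -0.1]
finger_gap: 0.0296
```

View pics/a11_full.png

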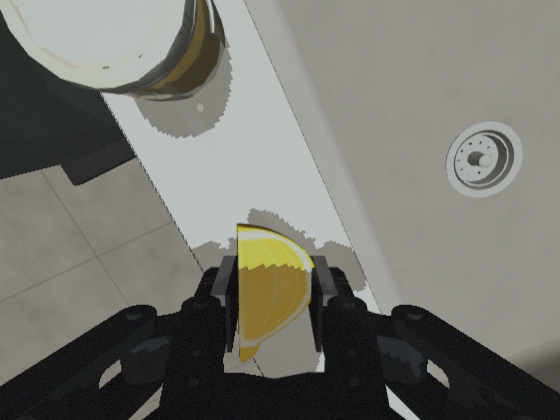

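View pics/a11s.png

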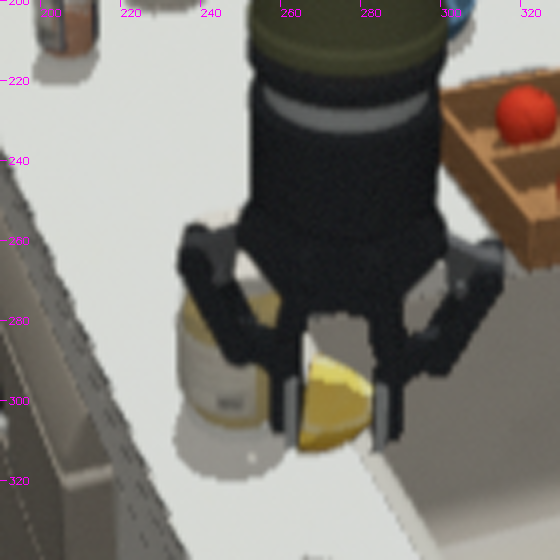

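```bash
python3 -m jog '[[[-1,0,0,-0.05,-0.15],[-1,0.03,0,-0.09,-0.3],[-1,0.07,0,-0.1,-0.44],[-1,0.12,0.008,-0.1,-0.44],[-1,0.17,0.008,-0.1,-0.44],[-1,0.22,0.008,-0.1,-0.44],[-1,0.27,0.008,-0.1,-0.44],[-1,0.32,0.008,-0.1,-0.44],[-1,0.37,0.008,-0.1,-0.44],[-1,0.42,0.008,-0.1,-0.44],[-1,0.46,0.008,-0.1,-0.44],[-1,0.503,0.008,-0.1,-0.44]]]'; python3 -m jog '[[[-1,0,0,0,0],[-1,0,0,0,0],[-1,0,0,0,0],[-1,0,0,0,0]]]';python3 -c "
from h import *
print(manip.get_state()['tcp_pos'])
snap('wrist','a12')"
```

```text
t: 13.55
tcp_pos: [0.6383, 0.1591, 0.346]
tool_rot: [[-0.001, 1.0, -0.003], [1.0, 0.001, -0.001], [-0.001, -0.003, -1.0]]
ft_force: [0.6, -0.9, -0.5]
finger_gap: 0.0294
t: 13.95
tcp_pos: [0.6376, 0.1559, 0.3472]
tool_rot: [[0.001, 1.0, -0.002], [1.0, -0.001, -0.001], [-0.001, -0.002, -1.0]]
ft_force: [-0.5, 0.7, 0.1]
finger_gap: 0.0294
[0.63764669 0.15588535 0.34720323]
```

View pics/a12_full.png

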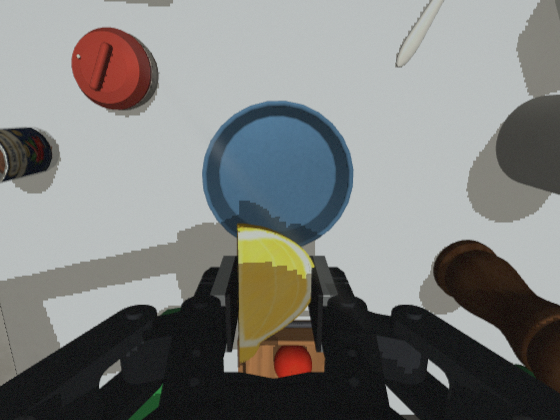

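```bash
python3 -c "
from h import *
print(at('wrist',278.5,173.5,.024),at('wrist',278.5,101,.024),at('wrist',204,172,.024),at('wrist',353,172,.024),manip.get_state()['tcp_pos'])
print('timer',at('wrist',112,70,.045))"
```

```text
[0.6417 0.1744 0.024 ] [0.6415 0.2322 0.024 ] [0.5796 0.1757 0.024 ] [0.7038 0.1757 0.024 ] [0.63776535 0.1558464  0.34753144]
timer [0.5218 0.2528 0.045 ]
```

```bash
python3 -m jog '[[[-1,0.009,0.002,0.05,0],[-1,0.009,0.002,0.09,0],[-1,0.009,0.002,0.12,0],[-1,0.009,0.002,0.14,0],[-1,0.009,0.002,0.155,0],[-1,0.009,0.002,0.16,0],[-1,0.009,0.002,0.16,0],[-1,0.009,0.002,0.16,0]]]';python3 -c "
from h import *
snap('side','a13',(220,140,360,260),5)"
```

```text
t: 14.8
tcp_pos: [0.6409, 0.1662, 0.1889]
tool_rot: [[0.0, 1.0, 0.002], [1.0, -0.0, 0.0], [0.0, 0.002, -1.0]]
ft_force: [0.1, 0.6, -0.0]
finger_gap: 0.029
```

View pics/a13.png

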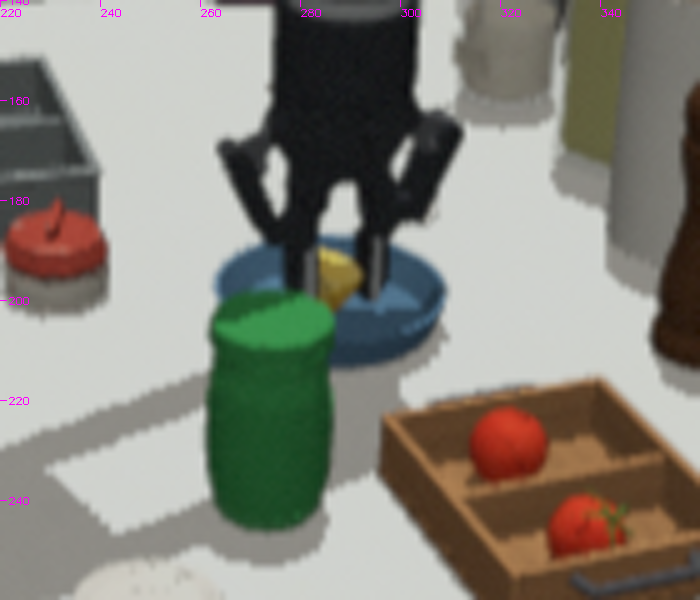

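```bash
python3 -m jog '[[[-0.15,0,0,0.001,0],[0,0,0,0.001,0],[0,0,0,0.001,0],[0,0,0,0.001,0],[0,0,0,-0.03,0],[0,0,0,-0.08,0],[0.5,0,0,-0.12,0],[1,0.01,-0.05,-0.13,0],[1,0.02,-0.1,-0.13,0],[1,0.02,-0.15,-0.13,0],[1,0.024,-0.19,-0.13,0],[1,0.024,-0.21,-0.13,0]]]'; python3 -m jog '[[[1,0,0,0,0],[1,0,0,0,0],[1,0,0,0,0]]]';python3 -c "
from h import *
print(manip.get_state()['tcp_pos'])
snap('wrist','a14');snap('side','a14s',(160,140,340,270),4)"
```

```text
t: 16.05
tcp_pos: [0.4256, 0.19, 0.3175]
tool_rot: [[-0.001, 1.0, -0.004], [1.0, 0.001, -0.001], [-0.001, -0.004, -1.0]]
ft_force: [0.1, 0.1, -0.8]
finger_gap: 0.085
t: 16.35
tcp_pos: [0.4319, 0.1905, 0.3182]
tool_rot: [[0.0, 1.0, 0.002], [1.0, -0.0, 0.001], [0.001, 0.002, -1.0]]
ft_force: [0.8, 1.0, -0.3]
finger_gap: 0.0855
[0.43186031 0.19053434 0.31816878]
```

View pics/a14_full.png

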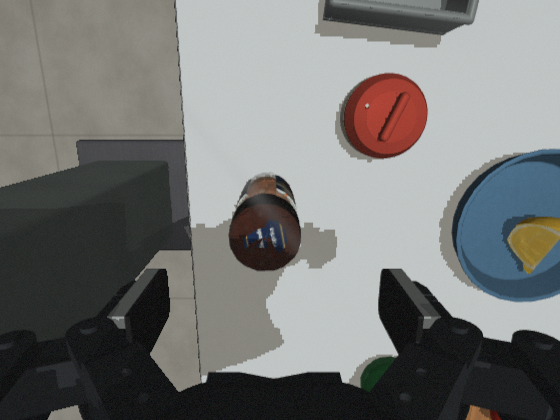

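View pics/a14s.png

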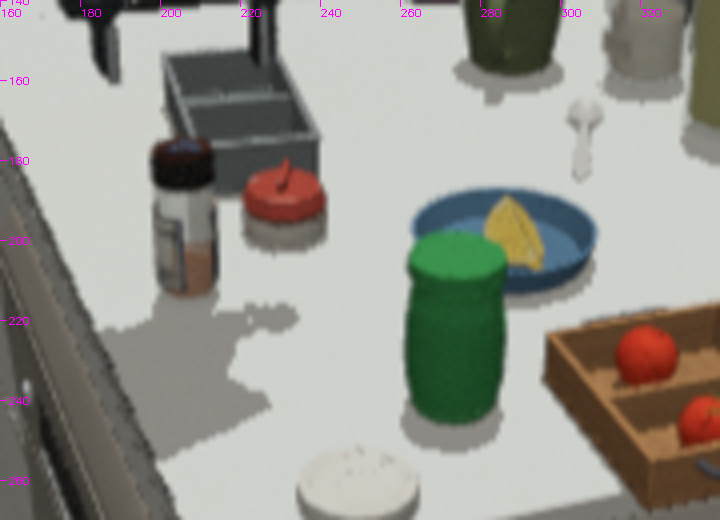

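```bash
python3 -c "
from h import *
print(at('wrist',265,235,.105),at('wrist',265,183,.01),'timer',at('wrist',387,114,.045),'dish',at('wrist',531,225,.024))
s=manip.get_state();print(s['tcp_pos'],s['q'])"
```

```text
[0.4276 0.1941 0.105 ] [0.4255 0.2042 0.01  ] timer [0.5071 0.2573 0.045 ] dish [0.6335 0.1737 0.024 ]
[0.43180426 0.19039009 0.31780466] [ 3.25772895e-01  2.54788755e-01  1.83749966e+00 -1.10024674e-04
  1.04800223e+00  3.26449977e-01]
```

```bash
python3 -m jog '[[[1,0.003,-0.003,0.03,0],[1,0.003,-0.003,0.06,0],[1,0.003,-0.003,0.085,0],[1,0.003,-0.003,0.095,0],[1,0.003,-0.003,0.095,0],[0,0.003,-0.003,0.095,0],[-0.3,0.003,-0.003,0.095,0],[-1,0.003,-0.003,0.095,0],[-1,0.003,-0.003,0.095,0],[-1,0.003,-0.003,0.095,0],[-1,0.003,-0.003,0.095,0],[-1,0.003,-0.003,0.095,0]]]';python3 -m jog '[[[-1,0,0,-0.03,0],[-1,0,0,-0.08,0],[-1,0,0,-0.12,0],[-1,0,0,-0.12,0],[-1,0,0,-0.12,0]]]'; python3 -c "
from h import *
snap('side','a15',(160,110,340,260),4); snap('wrist','a15w')"
```

```text
t: 17.65
tcp_pos: [0.4276, 0.1934, 0.2239]
tool_rot: [[-0.0, 1.0, 0.002], [1.0, 0.0, 0.001], [0.001, 0.002, -1.0]]
ft_force: [-0.7, 0.0, 6.3]
finger_gap: 0.0395
t: 18.15
tcp_pos: [0.4272, 0.1933, 0.3438]
tool_rot: [[-0.0, 1.0, 0.003], [1.0, 0.0, 0.001], [0.001, 0.003, -1.0]]
ft_force: [-0.8, -0.6, -1.8]
finger_gap: 0.04
```

View pics/a15.png

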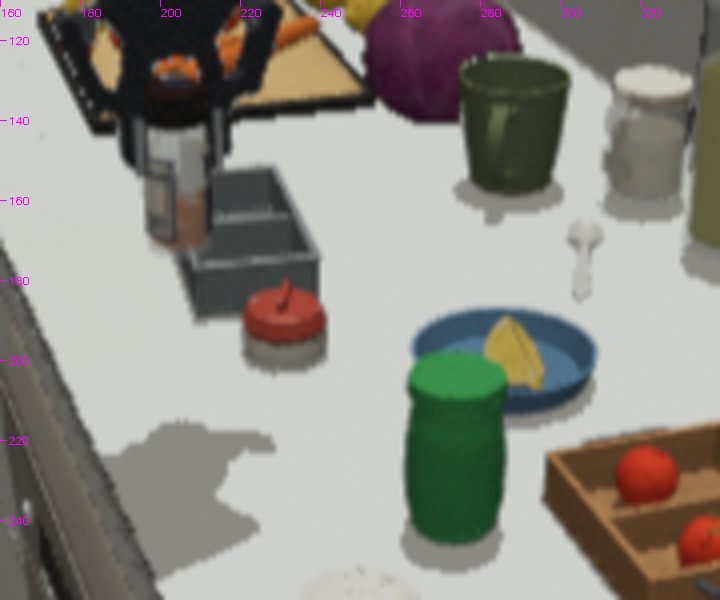

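View pics/a15w_full.png

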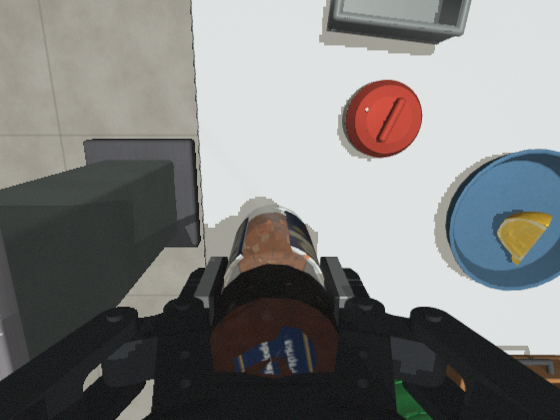

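```bash
python3 -c "
from h import *
c=[at('side',*p,.04) for p in [(204,152.5),(228.5,151.7),(239.5,174.2),(208.7,175.7)]];print(c,np.mean(c,0))
"; python3 -m jog '[[[-1,0,0,-0.02,0],[-1,0.04,0.02,-0.03,0],[-1,0.08,0.045,-0.03,0],[-1,0.12,0.07,-0.03,0],[-1,0.16,0.095,-0.03,0],[-1,0.16,0.095,-0.03,0],[-1,0.16,0.095,-0.03,0],[-1,0.16,0.095,-0.03,0],[-1,0.16,0.095,-0.03,0]]]'; python3 -c "
from h import *
print(manip.get_state()['tcp_pos'])
snap('wrist','a16');snap('side','a16s',(160,110,340,260),4)"
```

```text
[array([0.5032, 0.5011, 0.04  ]), array([0.5778, 0.4831, 0.04  ]), array([0.5584, 0.3132, 0.04  ]), array([0.4729, 0.3318, 0.04  ])] [0.528075 0.4073   0.04    ]
t: 19.15
tcp_pos: [0.5214, 0.352, 0.3718]
tool_rot: [[0.001, 1.0, -0.002], [1.0, -0.001, -0.002], [-0.002, -0.002, -1.0]]
ft_force: [0.6, -0.4, -1.7]
finger_gap: 0.0402
[0.52138123 0.35203067 0.37181822]
```

View pics/a16_full.png

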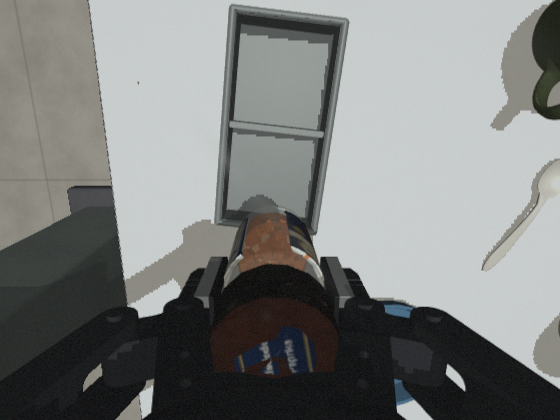

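View pics/a16s.png

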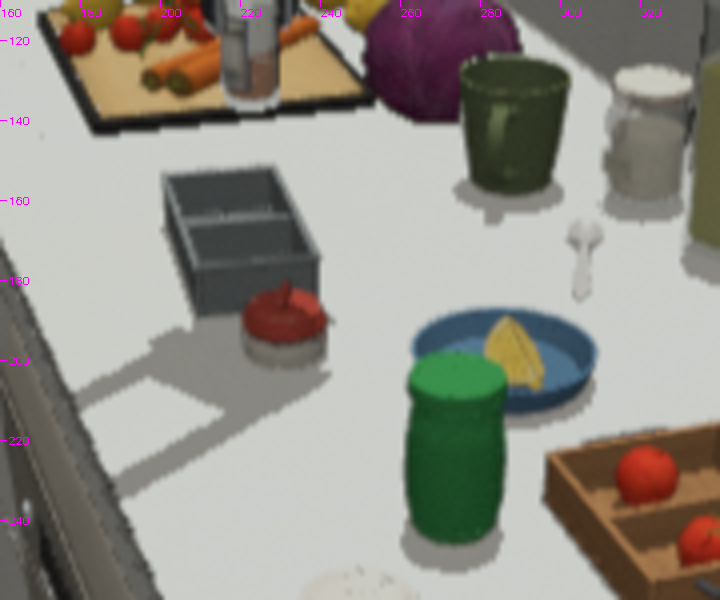

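```bash
python3 -c "
from h import *
for n,L in (('side',[(200.7,153.5),(228.5,151.7),(239.5,174.2),(208.7,175.7)]),('wrist',[(231,5),(349,19),(317,233),(215,222)])):
  c=np.array([at(n,*p,.04) for p in L]);print(n,c.tolist(),c.mean(0).round(4))
  print(np.linalg.norm(c-np.roll(c,-1,0),axis=1).round(4))
print('div',at('wrist',228,124,.04),at('wrist',325,134,.04),at('side',207.5,164,.04),at('side',233.5,163,.04))
"
```

```text
side [[0.4915, 0.4965, 0.04], [0.5778, 0.4831, 0.04], [0.5584, 0.3132, 0.04], [0.4729, 0.3318, 0.04]] [0.5252 0.4062 0.04  ]
[0.0873 0.171  0.0875 0.1657]
wrist [[0.4892, 0.4984, 0.04], [0.5795, 0.4889, 0.04], [0.5608, 0.315, 0.04], [0.4692, 0.3254, 0.04]] [0.5247 0.4069 0.04  ]
[0.0908 0.1749 0.0922 0.1742]
div [0.4838 0.4105 0.04  ] [0.5645 0.4024 0.04  ] [0.4907 0.4118 0.04  ] [0.5661 0.3941 0.04  ]
```

```bash
python3 -m jog '[[[-1,0.045,0.004,0,0],[-1,0.085,0.008,0,0],[-1,0.096,0.008,0,0],[-1,0.096,0.008,0,0],[-1,0.096,0.008,0.04,0],[-1,0.096,0.008,0.08,0],[-1,0.096,0.008,0.09,0],[-1,0.096,0.008,0.09,0],[-1,0.096,0.008,0.09,0]]]'; python3 -c "
from h import *
print(manip.get_state()['tcp_pos'])
snap('scene','a17s',(170,130,300,230),5);snap('side','a17',(160,90,340,240),4)"
```

```text
t: 20.15
tcp_pos: [0.531, 0.4489, 0.2844]
tool_rot: [[0.001, 1.0, 0.002], [1.0, -0.001, 0.001], [0.001, 0.002, -1.0]]
ft_force: [-0.8, -0.6, -1.3]
finger_gap: 0.0394
[0.53098987 0.44887543 0.28437053]
```

View pics/a17.png

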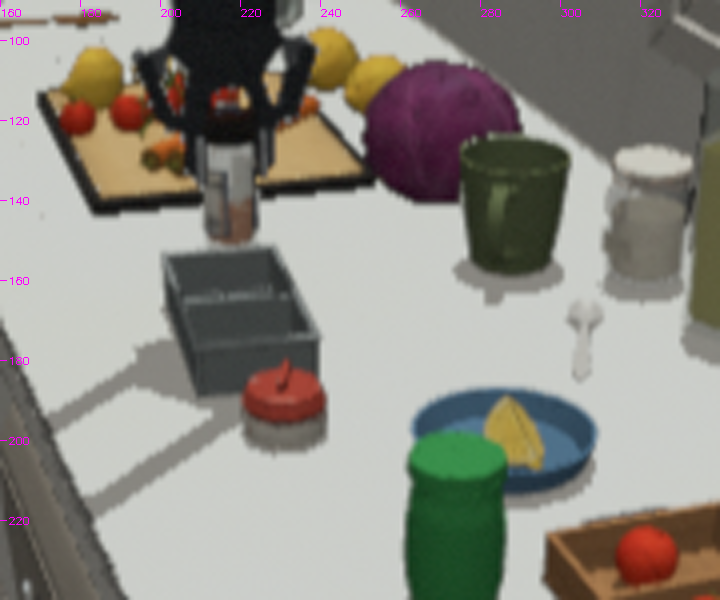

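View pics/a17s.png

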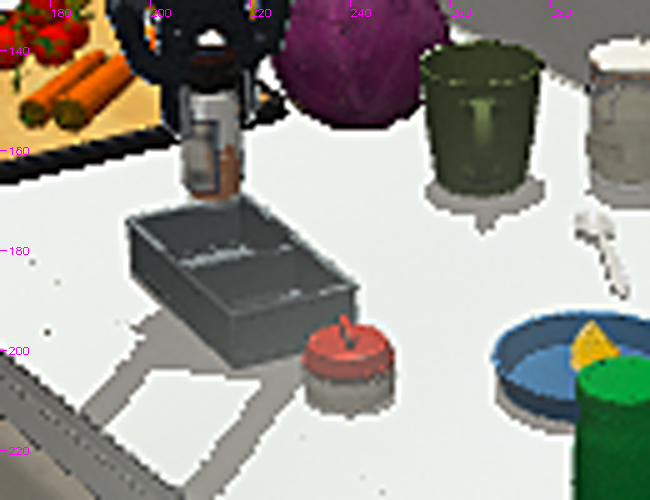

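```bash
python3 -c "
from h import *
for c in('scene','side'): print(c,proj(c,(.531,.449,.06)),proj(c,(.531,.449,.165)))"
python3 -m jog '[[[-1,0,0,0.03,0],[-1,0,0,0.045,0],[-1,0,0,0.052,0],[-1,0,0,0.053,0],[-1,0,0,0.053,0]]]'; python3 -c "
from h import *
snap('scene','a18s',(170,130,300,230),5)"
```

```text
scene [212.4 169.5] [210.6 140.3]
side [216.9 151.5] [215.7 118.3]
t: 20.75
tcp_pos: [0.5305, 0.4495, 0.2303]
tool_rot: [[-0.0, 1.0, 0.001], [1.0, 0.0, 0.0], [0.0, 0.001, -1.0]]
ft_force: [-0.3, 0.4, -1.6]
finger_gap: 0.0397
```

View pics/a18s.png

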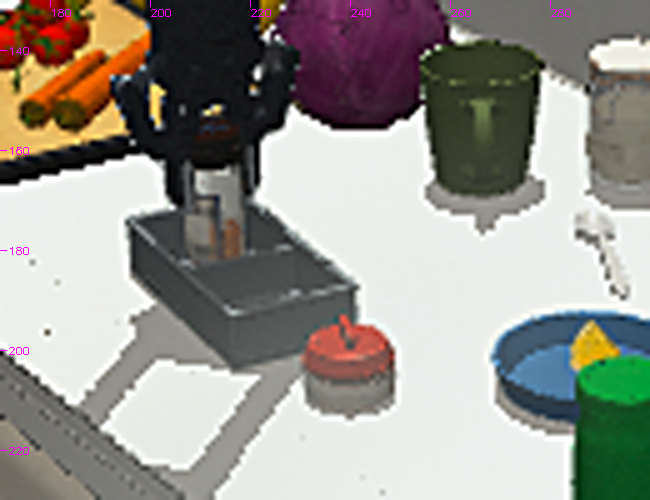

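```bash
python3 -m jog '[[[-0.1,0,0,0.001,0],[0.2,0,0,0.001,0],[0.6,0,0,0.001,0],[0.6,0,0,0.001,0],[0.6,0,0,-0.02,0],[0.6,0,0,-0.06,0],[0.8,0,0,-0.11,0],[1,-0.04,-0.01,-0.13,0],[1,-0.09,-0.02,-0.13,0],[1,-0.14,-0.03,-0.13,0],[1,-0.19,-0.04,-0.13,0],[1,-0.23,-0.05,-0.13,0]]]'; python3 -c "
from h import *
snap('scene','a19s',(170,130,300,230),5)"; python3 -m jog '[[[1,-0.05,-0.01,0,0],[1,-0.1,-0.02,0,0],[1,-0.15,-0.03,0,0],[1,-0.2,-0.04,0,0],[1,-0.25,-0.05,0,0],[1,-0.3,-0.06,0,0],[1,-0.35,-0.065,0,0],[1,-0.4,-0.065,0,0],[1,-0.4,-0.065,0,0],[1,-0.4,-0.065,0,0],[1,-0.4,-0.065,0,0]]]'; python3 -c "
from h import *
print(manip.get_state()['tcp_pos'])
snap('wrist','a19')"
```

```text
t: 22.0
tcp_pos: [0.4794, 0.2172, 0.3602]
tool_rot: [[-0.0, 1.0, 0.001], [1.0, 0.0, -0.0], [-0.0, 0.001, -1.0]]
ft_force: [0.2, -0.5, 1.5]
finger_gap: 0.085
t: 23.15
tcp_pos: [0.4151, -0.1799, 0.3596]
tool_rot: [[0.0, 1.0, -0.001], [1.0, -0.0, 0.001], [0.001, -0.001, -1.0]]
ft_force: [-0.0, 1.0, -0.1]
finger_gap: 0.0853
[ 0.41508762 -0.17993332  0.35961053]
```

View pics/a19s.png

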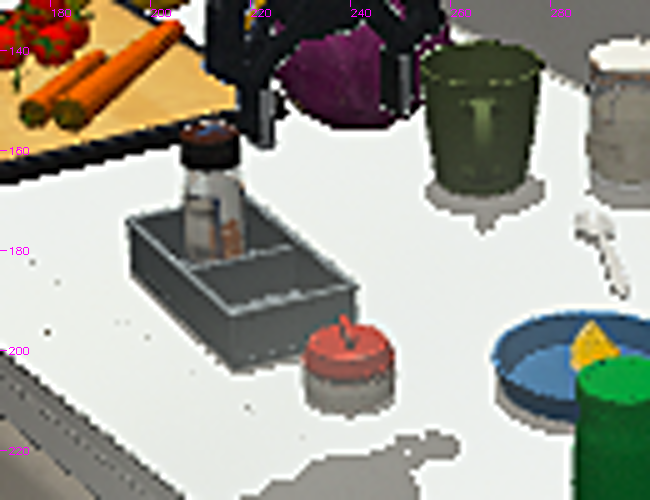

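View pics/a19_full.png

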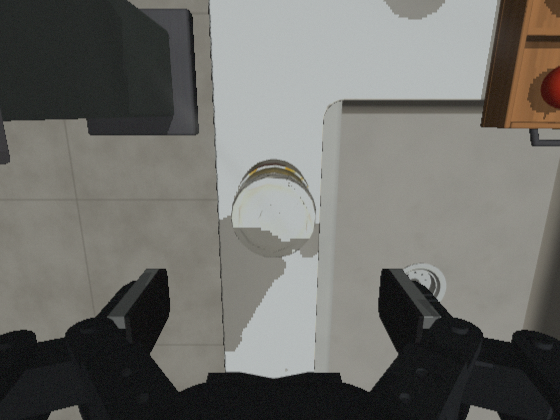

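```bash
python3 -c "
from h import *
print(at('wrist',274,216,.103),at('wrist',232,214,.103),at('wrist',316,214,.103),at('wrist',274,258,.103),manip.get_state()['tcp_pos'])"
```

```text
[ 0.4154 -0.1777  0.103 ] [ 0.3875 -0.1764  0.103 ] [ 0.4433 -0.1762  0.103 ] [ 0.4155 -0.2078  0.103 ] [ 0.41511848 -0.17942886  0.3595888 ]
```

```bash
python3 -m jog '[[[1,0,0,0.05,0],[1,0,0,0.09,0],[1,0,0,0.12,0],[1,0,0,0.136,0],[1,0,0,0.136,0],[0.7,0,0,0.136,0],[0.3,0,0,0.136,0],[-1,0,0,0.136,0],[-1,0,0,0.136,0],[-1,0,0,0.136,0],[-1,0,0,0.136,0],[-1,0,0,0.136,0]]]';python3 -m jog '[[[-1,0,0,-0.02,0],[-1,0,0,-0.06,0],[-1,0,0,-0.1,0],[-1,0,0,-0.14,0],[-1,0,0,-0.15,0],[-1,0,0,-0.15,0]]]'; python3 -c "
from h import *
print(manip.get_state()['tcp_pos'])
snap('side','a20'); snap('wrist','a20w')"
```

```text
t: 24.4
tcp_pos: [0.4151, -0.1805, 0.225]
tool_rot: [[-0.0, 1.0, 0.001], [1.0, 0.0, -0.0], [-0.0, 0.001, -1.0]]
ft_force: [-3.2, 1.1, 5.8]
finger_gap: 0.0543
t: 25.0
tcp_pos: [0.4155, -0.1808, 0.3754]
tool_rot: [[0.0, 1.0, 0.004], [1.0, -0.0, -0.002], [-0.002, 0.004, -1.0]]
ft_force: [-0.7, 0.1, -4.9]
finger_gap: 0.054
[ 0.41552038 -0.18084326  0.37536056]
```

View pics/a20_full.png

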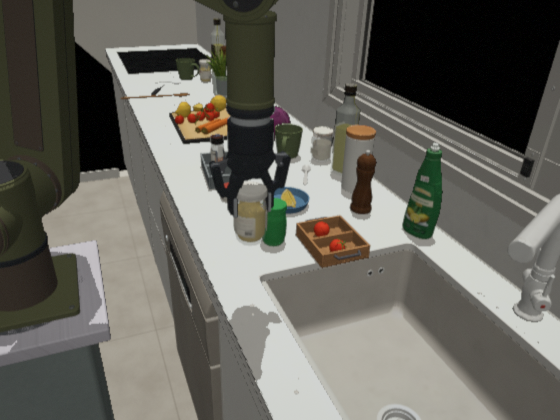

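View pics/a20w_full.png

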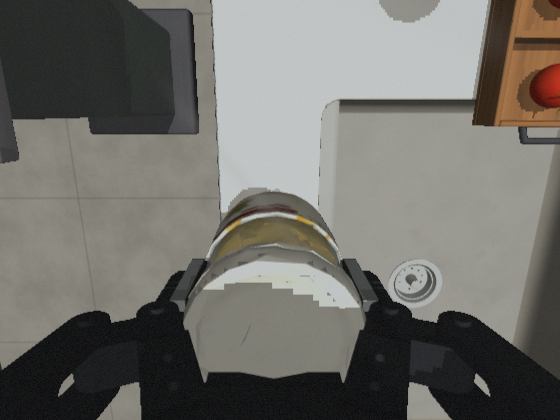

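```bash
python3 -m jog '[[[-1,0.03,0.005,0,0],[-1,0.07,0.015,0,0],[-1,0.115,0.025,0,0],[-1,0.16,0.035,0,0],[-1,0.205,0.045,0,0],[-1,0.25,0.05,0,0],[-1,0.295,0.06,0,0],[-1,0.34,0.07,0,0],[-1,0.385,0.08,0,0],[-1,0.43,0.09,0,0],[-1,0.47,0.1,0,0],[-1,0.5,0.105,0,0]]]';python3 -m jog '[[[-1,0.03,0,0,0],[-1,0.045,0,0,0],[-1,0.045,0,0,0],[-1,0.045,0,0.04,0],[-1,0.045,0,0.08,0],[-1,0.045,0,0.09,0],[-1,0.045,0,0.09,0],[-1,0.045,0,0.09,0]]]'; python3 -c "
from h import *
print(manip.get_state()['tcp_pos'])
snap('scene','a21s',(170,130,300,230),5);snap('side','a21',(160,90,340,240),4)
for c in('scene','side'): print(c,proj(c,(.5203,.3648,.065)))"
```

```text
t: 26.3
tcp_pos: [0.5202, 0.3218, 0.3698]
tool_rot: [[-0.001, 1.0, -0.005], [1.0, 0.001, -0.002], [-0.002, -0.005, -1.0]]
ft_force: [-0.2, 0.5, -4.2]
finger_gap: 0.0538
t: 27.1
tcp_pos: [0.521, 0.3639, 0.2846]
tool_rot: [[0.001, 1.0, 0.001], [1.0, -0.001, 0.0], [0.0, 0.001, -1.0]]
ft_force: [0.3, 0.2, -4.2]
finger_gap: 0.0541
[0.52102008 0.36394883 0.28464111]
scene [222.6 177.1]
side [221.3 161. ]
```

View pics/a21s.png

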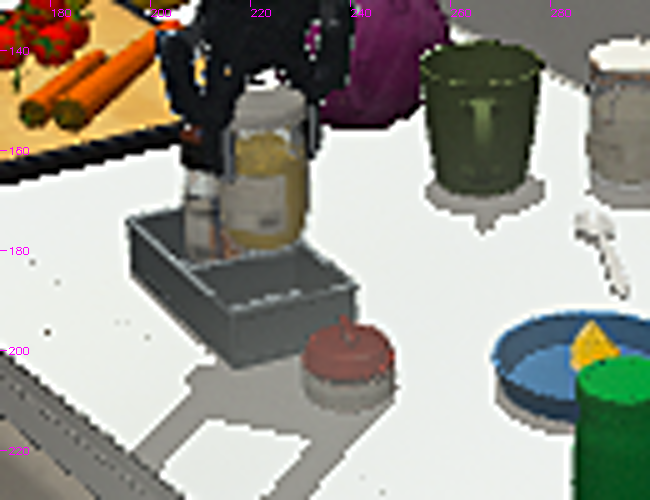

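View pics/a21.png

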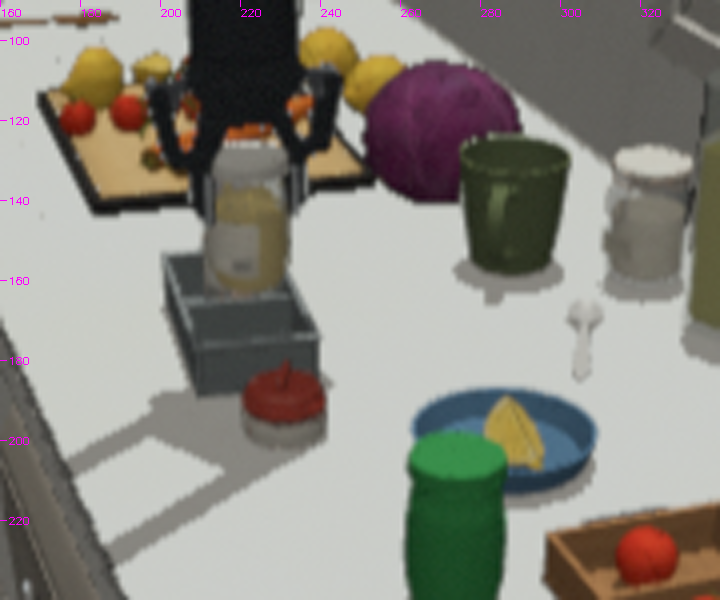

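```bash
python3 -m jog '[[[-1,0,0,0.02,0],[-1,0,0,0.035,0],[-1,0,0,0.045,0],[-1,0,0,0.052,0],[-1,0,0,0.053,0],[-1,0,0,0.053,0]]]'; python3 -c "
from h import *
snap('scene','a22s',(170,130,300,230),5)"
```

```text
t: 27.8
tcp_pos: [0.5205, 0.3645, 0.2312]
tool_rot: [[-0.0, 1.0, 0.001], [1.0, 0.0, 0.0], [0.0, 0.001, -1.0]]
ft_force: [-0.5, 0.1, -4.2]
finger_gap: 0.0544
```

View pics/a22s.png

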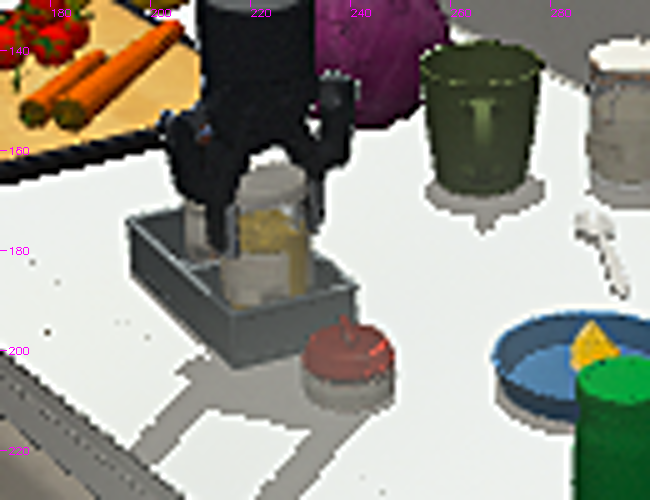

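```bash
python3 -m jog '[[[-1,0,0,0.001,0],[0.4,0,0,0.001,0],[0.7,0,0,0.001,0],[1,0,0,0.001,0],[1,0,0,0.001,0],[1,0,0,-0.02,0],[1,0,0,-0.06,0],[1,0,0,-0.11,0],[1,0,0,-0.15,0],[1,-0.04,0.02,-0.15,0],[1,-0.08,0.04,-0.15,0],[1,-0.12,0.06,-0.15,0]]]'; python3 -m jog '[[[1,-0.04,0.02,0,0],[1,-0.08,0.06,0,0],[1,-0.08,0.06,0,0],[1,-0.08,0.06,0,0],[1,-0.08,0.06,0,0],[1,-0.08,0.06,0,0]]]'; python3 -c "
from h import *
print(manip.get_state()['tcp_pos'])
snap('wrist','a23');snap('scene','a23s',(170,130,400,280),3);snap('side','a23d',(180,120,380,270),4)"
```

```text
t: 29.05
tcp_pos: [0.5805, 0.2435, 0.3819]
tool_rot: [[-0.002, 1.0, 0.002], [1.0, 0.002, 0.001], [0.001, 0.002, -1.0]]
ft_force: [0.3, -0.1, 0.0]
finger_gap: 0.0858
t: 29.65
tcp_pos: [0.6393, 0.1655, 0.3807]
tool_rot: [[-0.002, 1.0, -0.001], [1.0, 0.002, 0.0], [0.0, -0.001, -1.0]]
ft_force: [-0.7, -0.1, 0.4]
finger_gap: 0.0855
[0.63928203 0.16549953 0.38070241]
```

View pics/a23_full.png

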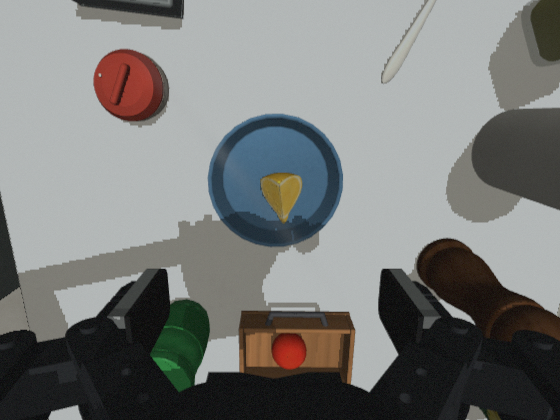

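View pics/a23s.png

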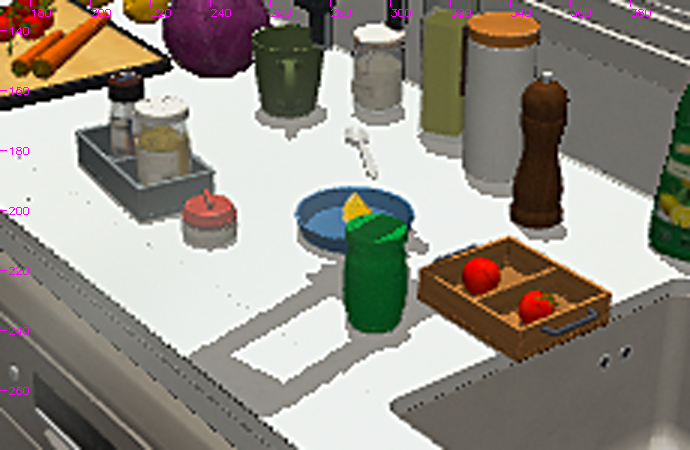

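View pics/a23d.png

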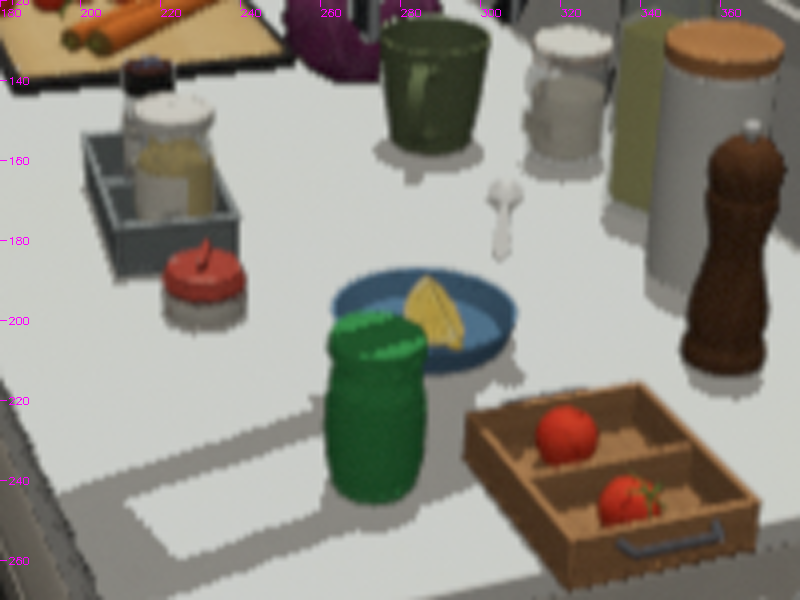

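```bash
python3 -c "
from h import *
w=at('wrist',282,195,.02);d=at('wrist',275.5,180,.024);print('wedge',w,'dish',d,np.linalg.norm((w-d)[:2]))
p=at('side',321.5,229,.023);l=at('side',337,245.5,.022);print('tom',p,l,p-[.66,-.057,0],l-[.66,-.057,0])
R=np.array([[.994,.111],[-.111,.994]])
s=at('side',217,136,.11);m=at('side',223.3,147.5,.108)
for q in(s,m): print('jar',q,R@(q[:2]-[.525,.4065]))
print('timer',at('side',231,187.5,.04))
a=cv2.imread('pics/a23d_full.png').astype(int);b=eyes.grab_frame('side')[:,:,::-1].astype(int)
print('diff',(abs(a-b).max(2)[140:270,195:375]>60).sum(), manip.get_state()['t'])
"
```

```text
wedge [0.6476 0.1573 0.02  ] dish [0.6413 0.1725 0.024 ] 0.016453874923555222
tom [ 0.6591 -0.01    0.023 ] [ 0.6609 -0.085   0.022 ] [-0.0009  0.047   0.023 ] [ 0.0009 -0.028   0.022 ]
jar [0.5328 0.4484 0.11  ] [0.0124041 0.0407828]
jar [0.526  0.3595 0.108 ] [-0.004223 -0.046829]
timer [0.5103 0.2403 0.04  ]
diff 0 29.85
```

```bash
python3 -c "
from plant import manip
print(manip.finish_job())"
```

```text
the job is handed in; nothing more can be done
None
```

The sort is finished and handed in at about 30 s of the 128 s allowed; no verdict was reported. Each tomato lies in its own half of the wooden tray. The spice jar stands in the far half of the grey caddy and the mustard jar in the near half. The lemon wedge lies in the blue dish.

What my last camera checks gave, as positions in the tray, caddy or dish frame:

| Thing | Measured | Limit |
|---|---|---|
| Plain tomato | x −1 mm, y +47 mm | x ±42, y +15 to +56 |
| Leafy tomato | x +1 mm, y −28 mm | x ±42, y −56 to −15 |
| Spice jar | x +12 mm, y +41 mm | x ±26, y +18 to +68 |
| Mustard jar | x −4 mm, y −47 mm | x ±26, y −68 to −18 |
| Lemon wedge | 16 mm from the dish middle | under 35 mm |

- **Heights and tilt:** I judged these by eye only. Both jars look upright, and the tomatoes and wedge look settled.
- **Stillness:** two side pictures a moment apart showed no change.
- **Timer:** it reads the same position as at the start, (0.510, 0.240).
- **Forces:** the highest reading I saw was about 8 N vertically, while gripping the wedge.

**What did not go as planned:**
- **Lemon grip:** I gripped the wedge across its steep cut face and rind, not along its stated x axis.
- **Lemon resting pose:** it tipped onto another side when released, and stayed put.
- **Camera disagreement:** the wrist camera differed from the two fixed cameras by about 10–20 mm on the dish, and by about 10–15 mm on the timer. Even so, the wedge should be inside its limit.

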